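# Close up the hardware chest

### The arm

A 7-joint arm with a two-finger parallel gripper is mounted at the origin on a cart in front of the work surface, level with it; the furniture and walls round the work are solid. World frame = base frame: x ahead of the robot, y to its left, z up, the work surface at z = 0. Lengths are in m, angles in rad, forces in N, time in s.
With the tool pointing down it reaches from about 0.4 to 0.85 m from the base axis. Payload 6.9 kg.
Tool frame: the origin (TCP) lies at the very end of the fingers, on their centre line; the grasp point (between the pads) lies robot.hold_point_z behind it (robot.hold_point_z is the distance from the TCP to the grasp point, in m); z points along the fingers, y is the direction in which the jaws open and shut (so a half turn about z gives the same grasp; the last joint's range is limited). The gripper opens to 85 mm and grips with 20 to 120 N. Pads are 22 mm wide; open, the fingers measure 114 mm over their backs; the gripper's body (76 mm by 85 mm) begins 54 mm behind the grasp point. The pads swing forward as they close: fully open they stand 13 mm farther back than shut.
Start: joints at [-1.226, 0.507, -0.238, 1.5, 0.126, 1.149, -0.155], TCP at [0.148, 0.607, 0.231] pointing down, gripper open.
Joint ranges: [-3.08, 3.08], [-0.24, 2.05], [-1.43, 1.35], [0, 2.5], [-1.52, 4.66], [0.17, 1.96], [-2.89, 2.89]. Speed limits (rad/s): [2.39, 2.39, 3.14, 3.14, 3.14, 3.14, 3.14].

### API

Orientations are given as a unit quaternion [w, x, y, z].
In Python, from cell import robot gives the robot as it stands. The module is installed in compiled form; this text tells all that it offers.
- The arm moves only by the tool play_rows, never from a script. Its argument "deltas" is a list of rows, each a list of 7 numbers: the shift along the tool's x, y, z in units of 40 mm (1.0 is 40 mm), then the turn, a rotation vector about the tool's x, y, z in units of 8 degrees (1.0 is 8 degrees), then the closure, from 0 (fully open) to 1 (shut). In form: [[dx, dy, dz, wx, wy, wz, claw], ...]. A call has 1 to 12 rows; each row shifts and turns the commanded pose from where the row before left it, along the tool's axes as they then stand; what a row does not reach is not made up. A row lasts 1/10 s, in which the tool goes at most 50 mm and 8.59 degrees, less where a joint would pass 70% of its speed; a pose out of reach is approached as far as the arm can. A call is refused whole if a number of a shift passes 1 or a number of a turn 1, either way. A call with a gripper value outside its range is refused whole. The fingers move at their own pace and stop on an object; "grip_force" is the grip in N (left out, the last holds). Time passes only in rows, so rows that do not move let the fingers close. It gives the time, the measured TCP pose, the force and the opening at its end, in the units of the state.
- robot.sense(): the state, without advancing time (a new reading comes with each control period).
- robot.grab_frame(name): name is "side" or "top"; returns (picture, depth): 420x560x3 uint8, blue, green, red; 420x560 float32, m along the optical axis (not along the pixel's ray), 0 where there is no reading.
- robot.get_calibration(name): a dict with "vfov" (degrees; the focal length in pixels is half the picture's height over the tangent of half this angle, whatever the lens; pixels are square), "cx", "cy" (the principal point, pixels), "k1" (the pictures are not rectified: a ray, as slopes to the right and down, at radius r is drawn at 1 + k1 r^2 times it, then the intrinsics apply), "pose" (4x4, takes a point from camera to world coordinates). Camera axes: x right, y down, z forward; pixel columns grow to the right and rows downward; lengths in m; the calibration is good to about 2 mm. A picture is of the moment at which its call begins. get_calibration takes no time and is no camera call.
- robot.close_job(): hands the job in, once; it reports no verdict.
The state is a dict: "clock": time; "joint_positions": joint angles; "dq": joint speeds; "effort": joint torques, N m; "tcp_pos": TCP position; "tool_rot": TCP orientation; "wrist_force": force on the tool from outside, world axes, zero at the start; "ft_torque": the same for the moment, N m; "width": opening from 0.0 (shut) to 1.0 (fully open).
Only numpy, scipy, OpenCV 4.12 (cv2) and the standard library are available. Lean on these libraries where they do the work, as an engineer would, in place of code of your own. Each camera call takes 0.05 s, during which the arm holds its last target.

### The job

Close up the small grey hardware chest with your fingertips: push both open drawers fully home, and only then swing the lid, which stands open at the left, over and press it fully shut. Push gently, lift nothing out of the tray, and leave the things standing round the chest where they are.

Things in the scene. Friction and masses are not known exactly. Their poses are not given: they have to be found in the camera images.
- chest: Grey steel chest bolted to the table: 170 mm deep (x), 200 wide (y), 84 high (87 with the lid shut). Origin: centre of its underside, on the table top. x points from the drawer fronts to the back, y to its left (the lid's hinge side), z up. The top 28 mm are an open tray, two drawers side by side are below. Feet stick out 22 mm at the sides, 9 mm high. Turned by up to 0.3 rad.
- left_drawer (a joint): How far the left drawer (chest +y side) is open, m: 0 = fully home, 0.075 = its outer stop. It slides out along the chest's -x with light friction (about 1.5 N), stays where left, and has a dead stop at 0, no spring or catch.
- right_drawer (a joint): The same for the right drawer (chest -y side).
- left_drawer_front (a point): Middle, 45 mm above the table, of the outer face of the left drawer's flat front plate (86 mm wide, 9 to 65 mm above the table; no handle, only a small dark ring that cannot be hooked). At home it is at chest (-0.091, 0.045, 0.045); open, farther out along the chest's -x by the joint value.
- right_drawer_front (a point): The same point of the right drawer; at home at chest (-0.091, -0.045, 0.045).
- lid (a joint): Lid angle, rad: 0 = shut (flat on the rim), 1.57 = upright, more = leaning out to the chest's left; stop at 2.2. The hinge line runs along the chest's x through chest (0, 0.102, 0.084). The hinge is stiff: the lid stays at any angle and must be pushed all the way, about 1 to 4 N at its free edge.
- lid_edge (a point): Middle of the lid's free long edge, on its outer face, 207 mm from the hinge line. The lid is a plate 178 mm (along the hinge) by 207 mm, 3 mm thick, with a 12 mm skirt on its inner side; at angle a this point is at about chest (0, 0.102 - 0.207 cos a, 0.084 + 0.207 sin a).
- nut_m24: Dark steel hexagon nut, 35x39x19 mm, loose in the right half of the tray (floor 56 mm above the table). Origin: centre of its underside.
- nut_m16: Light steel hexagon nut, 24x27x13 mm, loose in the right half of the tray. Origin: centre of its underside.
- bolt_m12: Steel bolt, 68 mm long, 22 mm head, lying loose in the left half of the tray. Origin: centre of its underside.
- angle_offcut_1: Angle-iron offcut, 75x75x85 mm, standing loose on the table to the right of the chest. Origin: centre of its underside. Bystander.
- tube_offcut: Square-tube offcut, 40x85x40 mm, lying loose on the table to the left of the chest. Origin: centre of its underside. Bystander.
- gas_cup_1: Small salmon-coloured ceramic cup, 19 mm across, 42 mm high, standing loose on the table in front and to the left of the chest. Origin: centre of its underside. Bystander, easily knocked over.
Not all that is in view belongs to the job. What is shaped like the nut_m24 but brown or pink is not meant.

How it is judged:
By the outcome, as a careful person would: the job done as asked, in the order asked, and still so for the second after the job is handed in, with the robot touching nothing.
It also fails if it takes over 64 s, if anything falls off the work surface, if the arm or the gripper's body presses on something with over 40 N, if the wrist force passes 120 N, or if a joint passes its speed limit or range.

## Working session

There is one attempt and no reset: what is moved stays moved. The work goes in short steps, Python scripts to look and compute and a tool call to move; the robot and the scene stay as the last step left them, time stands still between calls to the robot, and variables do not carry over. Pictures are saved under pics/ and viewed, and the job is handed in when it is done.

Besides the shell and the picture viewer there is one more tool, called after ">>>" by a JSON object that holds its "op" and its "data", one argument or row to a line. play_rows: Moves the arm, as the interface text tells. Its arguments: {"type":"object","properties":{"deltas":{"type":"array"},"grip_force":{"type":"number"}},"required":["deltas"]}

```bash
mkdir -p pics; ls
cat > h.py <<'E'
import numpy as np, cv2
from cell import robot
def save(n,tag):
    im,d=robot.grab_frame(n); cv2.imwrite(f'pics/{tag}.png',im); np.save(f'pics/{tag}.npy',d); return im,d
def cal(n):
    c=robot.get_calibration(n); f=210/np.tan(np.radians(c['vfov'])/2); return c,f
def slopes(n,uv):
    c,f=cal(n); uv=np.atleast_2d(np.array(uv,float))
    K=np.array([[f,0,c['cx']],[0,f,c['cy']],[0,0,1]])
    p=(uv-[c['cx'],c['cy']])/f; s=p.copy()
    for _ in range(30): s=p/(1+c['k1']*(s**2).sum(1,keepdims=True))
    return s
def ray(n,uv):
    c,f=cal(n); s=slopes(n,uv); T=np.array(c['pose'])
    d=np.c_[s,np.ones(len(s))]@T[:3,:3].T
    return T[:3,3],d
def onz(n,uv,z):
    o,d=ray(n,uv); return o+d*((z-o[2])/d[:,2])[:,None]
def dep(n,uv,D):
    o,d=ray(n,uv); uv=np.atleast_2d(uv).astype(int); return o+d*D[uv[:,1],uv[:,0]][:,None]
def proj(n,P):
    c,f=cal(n);T=np.array(c['pose']);P=np.atleast_2d(P)
    q=(P-T[:3,3])@T[:3,:3]; s=q[:,:2]/q[:,2:]; r=(s**2).sum(1,keepdims=True)
    return s*(1+c['k1']*r)*f+[c['cx'],c['cy']]
E
python3 - <<'E'
from h import *
for n in('side','top'):
    save(n,n+'0'); print(robot.get_calibration(n))
s=robot.sense(); print(s, robot.hold_point_z)
E
```

```text
pics
{'vfov': 52.360222102666945, 'cx': 279.80423654600514, 'cy': 212.86957424649435, 'k1': -0.0793835723369173, 'pose': array([[ 0.88902759, -0.24670576,  0.38570224,  0.24360007],
       [-0.45784816, -0.47491014,  0.75155534, -0.68577136],
       [-0.00223913, -0.84474649, -0.53516199,  0.53540048],
       [ 0.        ,  0.        ,  0.        ,  1.        ]])}
{'vfov': 45.418760371684016, 'cx': 287.1000529268925, 'cy': 215.48942658196808, 'k1': -0.15647321628889005, 'pose': array([[ 0.0160807 , -0.98069872,  0.19486259,  0.31679823],
       [-0.99984458, -0.01718062, -0.00395567, -0.05016919],
       [ 0.00722718, -0.1947687 , -0.98082257,  1.35800586],
       [ 0.        ,  0.        ,  0.        ,  1.        ]])}
{'clock': 0.1, 'joint_positions': array([-1.22653279,  0.50826315, -0.237518  ,  1.5010299 ,  0.12570155,
        1.14887001, -0.15481206]), 'dq': array([ 0.00097126, -0.00171138, -0.00218667, -0.00281627, -0.00084927,
       -0.00038368,  0.00020191]), 'effort': array([-3.72033304e-03, -6.21835685e+01, -2.19371371e+00, -2.50210708e+01,
        1.26929107e-02,  7.85155047e-03, -2.34170294e-06]), 'tcp_pos': array([0.14778697, 0.60682477, 0.23051132]), 'tool_rot': array([-7.87897938e-05,  1.19104240e-01,  9.92881440e-01, -7.87578649e-04]), 'wrist_force': array([ 0.15331089, -0.12410706, -0.00874343]), 'ft_torque': array([0.00445213, 0.04695851, 0.01404306]), 'width': 1.0042383277879114} 0.0187
```

View pics/side0.png

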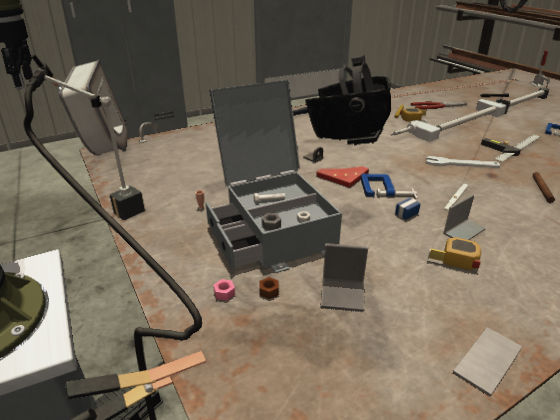

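View pics/top0.png

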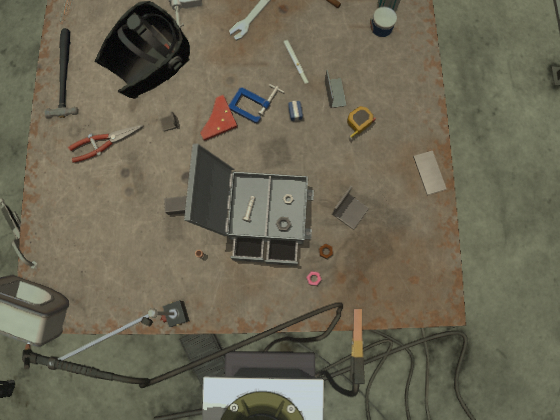

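The top view shows the chest at about (270,215), with its lid leaning left at (207,190) and both drawers open towards the bottom. The salmon cup is at (200,254), the tube at (176,205) and the angle at (350,208). The brown and pink nuts at (326,251) and (314,278) are distractors. I'll enlarge both views.

Run:
```python
import cv2
a=cv2.imread('pics/top0.png')[135:290,155:375]; cv2.imwrite('pics/topc.png',cv2.resize(a,None,fx=3.6,fy=3.6,interpolation=2))
a=cv2.imread('pics/side0.png')[75:310,185:375]; cv2.imwrite('pics/sidec.png',cv2.resize(a,None,fx=2.5,fy=2.5,interpolation=2))
```

```text
(no output)
```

View pics/topc.png

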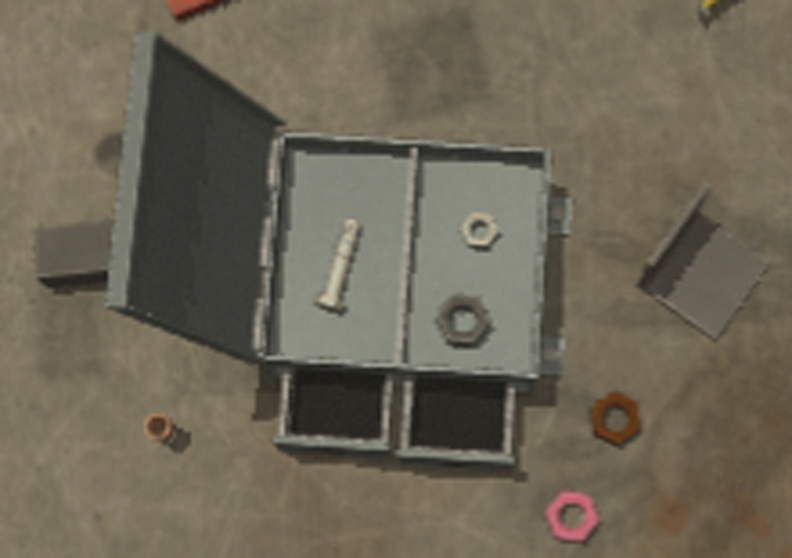

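View pics/sidec.png

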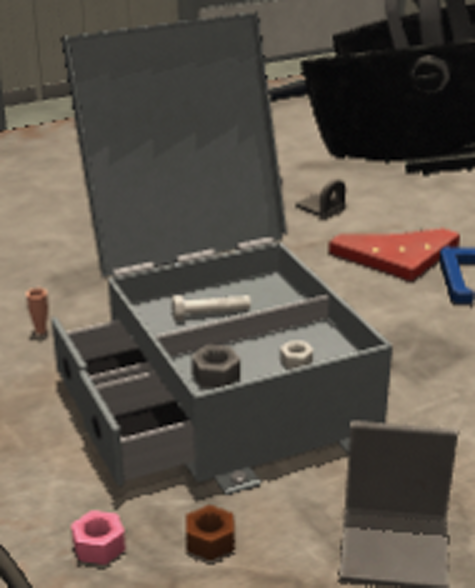

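```bash
cat > m.py <<'E'
from h import *
g=lambda l:np.array(l)/3.6+[155,135]
rim=onz('top',g([(285,133),(550,150),(537,378),(264,360)]),.084); print(rim.round(4))
print('len',[np.linalg.norm(rim[i]-rim[(i+1)%4]).round(4) for i in range(4)])
r0=rim[0]-rim[1]; y=r0+(rim[3]-rim[2]); x=(rim[0]-rim[3])+(rim[1]-rim[2])
print('yaw',np.arctan2(-y[0],y[1]),np.arctan2(x[1],x[0]))
D=np.load('pics/top0.npy')
yaw=(np.arctan2(-y[0],y[1])+np.arctan2(x[1],x[0]))/2
c=rim.mean(0); R=np.array([[np.cos(yaw),-np.sin(yaw)],[np.sin(yaw),np.cos(yaw)]])
print('c',c,yaw)
tc=lambda P:np.c_[(P[:,:2]-c[:2])@R,P[:,2]]
# drawer front outer top edges
print('drawers',tc(onz('top',g([(275,446),(388,450),(400,462),(515,466)]),.065)).round(4))
# lid edge
for uv in [(150,40),(118,300),(135,170),(130,220)]:
    p=dep('top',g([uv]),D); print('lid',p.round(4),tc(p).round(4))
# by depth cloud: all pts lid
v,u=np.mgrid[140:240,180:240]; uv=np.c_[u.ravel(),v.ravel()]
P=dep('top',uv,D); C=tc(P); m=(C[:,2]>.1)&(C[:,2]<.4)&(abs(C[:,0])<.11); 
Q=C[m]; print(m.sum()); A=np.polyfit(Q[:,2],Q[:,1],1); print('lid slope dy/dz',A,'angle',np.pi/2+np.arctan(A[0]), Q.min(0),Q.max(0))
# other objects
for n,uv,z in [('cup',(160,424),.042),('tube',(70,250),.04),('angle',(705,190),.085),('pink',(572,517),.019),('brown',(615,418),.019)]:
    p=onz('top',g([uv]),z); print(n,p.round(3),tc(p).round(3), dep('top',g([uv]),D).round(3))
S=np.load('pics/side0.npy')
gs=lambda l:np.array(l)/2.5+[185,75]
for n,uv in [('lidTL',(72,42)),('lidTR',(252,24)),('drL',(70,350)),('drR',(95,400)),('rimfr',(195,400)),('rimbr',(385,352))]:
    p=dep('side',gs([uv]),S); print(n,p.round(4),tc(p).round(4))
E
python3 m.py
```

```text
[[ 0.6846  0.0863  0.084 ]
 [ 0.6751 -0.1081  0.084 ]
 [ 0.5066 -0.1001  0.084 ]
 [ 0.5161  0.095   0.084 ]]
len [np.float64(0.1946), np.float64(0.1687), np.float64(0.1954), np.float64(0.1688)]
yaw -0.0489927178218288 -0.04948724229538297
c [ 0.59559077 -0.00671578  0.084     ] -0.04923998005860589
drawers [[-0.1434  0.0867  0.065 ]
 [-0.1407  0.0054  0.065 ]
 [-0.1488 -0.0038  0.065 ]
 [-0.1462 -0.0863  0.065 ]]
lid [[0.6883 0.1534 0.2786]] [[0.0847 0.1645 0.2786]]
lid [[0.5215 0.1644 0.2764]] [[-0.0825  0.1673  0.2764]]
lid [[0.6027 0.1575 0.2808]] [[-0.001   0.1644  0.2808]]
lid [[0.5711 0.159  0.2799]] [[-0.0327  0.1643  0.2799]]
3007
lid slope dy/dz [0.33200519 0.07807368] angle 1.891351072356627 [-0.08800211  0.09876495  0.1000053 ] [0.09217054 0.177056   0.28729657]
cup [[0.474 0.175 0.042]] [[-0.131  0.175  0.042]] [[0.477 0.18  0.015]]
tube [[0.604 0.25  0.04 ]] [[-0.004  0.257  0.04 ]] [[0.604 0.25  0.039]]
angle [[ 0.647 -0.221  0.085]] [[ 0.062 -0.212  0.085]] [[ 0.647 -0.222  0.083]]
pink [[ 0.413 -0.13   0.019]] [[-0.177 -0.132  0.019]] [[ 0.414 -0.131  0.   ]]
brown [[ 0.487 -0.161  0.019]] [[-0.101 -0.16   0.019]] [[ 0.49  -0.163 -0.002]]
lidTL [[0.525  0.1635 0.2755]] [[-0.0788  0.1666  0.2755]]
lidTR [[0.6917 0.1565 0.2704]] [[0.088  0.1677 0.2704]]
drL [[0.4564 0.0267 0.0676]] [[-0.1407  0.0265  0.0676]]
drR [[ 0.451  -0.0437  0.0638]] [[-0.1426 -0.044   0.0638]]
rimfr [[ 0.5096 -0.0994  0.0798]] [[-0.0813 -0.0968  0.0798]]
rimbr [[ 0.6728 -0.1066  0.0776]] [[ 0.082  -0.0959  0.0776]]
```

The measured sizes agree with the spec: rim 169×195 at z 0.084, and both yaw estimates are −0.049. The left drawer is open about 0.051, the right about 0.056, and the lid is at about 1.89 rad. Next I'll check for tall obstacles on the way there.

Run:
```python
from h import *
for n in('top','side'):
    D=np.load(f'pics/{n}0.npy'); v,u=np.mgrid[0:420:2,0:560:2]; uv=np.c_[u.ravel(),v.ravel()]
    P=dep(n,uv,D); ok=(D[::2,::2].ravel()>0)&(P[:,0]>0.0)&(P[:,0]<.55)&(P[:,1]>-.25)&(P[:,1]<.75)&(P[:,2]>.03)
    P=P[ok]
    H=np.zeros((11,20))
    for p in P: 
        i,j=int(p[0]/.05),int((p[1]+.25)/.05); H[i,j]=max(H[i,j],p[2])
    print(n,'rows x=0,.05..; cols y=-.25..'); print((H*100).astype(int))
```

```text
top rows x=0,.05..; cols y=-.25..
[[ 0  0  0  0  0  0  3  0  0  0  0  0  0  0  0  0  0  0  0  0]
 [ 0  0  0  0 12 17  4  0  0  0  0  0  0  0  0  0  0  0  0  0]
 [ 3  0  0  0  0  0  0  0  0  0  0  0  0  0  0 34 30  0  0  0]
 [ 3  0  0  0  0  0  0 18 20 29 30 31 31 31 33 30  0  0  0  0]
 [ 0  0  0  0  0 14 15 18 17  0  0 28 30 31 32 31 23 23  0  0]
 [ 0  0  0 10 12 13  0  0  0 28 28 28 28  0 24 24 24 24  0  0]
 [ 3  6  8  9  0  0  0  0  0 28 27  0  0  0 24 24 25 25 13  0]
 [ 0  4  0  0  0  0  0  0  0  0  0  0  0  0  0  3  7  6 16  9]
 [ 0  0  0  4  3  0  0  0  0  0  0  0  0  0  0  0  0  0  5  0]
 [ 0  0  0  6  6  6  6  0  4  0  0  0  0  0  0  0  0  0  5  4]
 [ 0  0  0  8  8  8 10 25 28  0  0  0  0  0  0  0  0  0  0  0]]
side rows x=0,.05..; cols y=-.25..
[[ 0  0  0  0  0  0  0  0  0  0  0  0  0  0  0  0  0  0  0  0]
 [ 0  0  0  3  8  8  0  0  0  0  0  0  0  0  0  0  0  0  0  0]
 [ 4  0  0  0  0  0  0  0  0  0 24  0  0  0  0 34 45 28 27  0]
 [ 3  0  0  0  0  0  0 18 20 29 30 31 30 30 33  0 45 42 34  0]
 [ 0  0  0  0  0 14 16 17  0  0  0 28 30 31 31 30 23  0  0  0]
 [ 0  0  0 10 12 13  0  0  0 28 28 28 28  0 24 24 24 24 24 25]
 [ 3  6  8  9  0  0  0  0  0 27  5  0  0  0 23 24 25 25 26 25]
 [ 0  3  0  0  0  0  0  0  0  0  0  0  0  0  0  3  7  6 26 21]
 [ 0  0  0  6  6  0  0  0  0  0  0  0  0  0  0  0  0  4  5  0]
 [ 0  0  0  6  6  6  6  0  4  0  0  0  0  0  0  0  0  0  5  3]
 [ 0  0  8  8  8  8 10 25 28  0  0  0  0  0  0  0  0  0  0  0]]
```

>>> {"op": "play_rows", "data": {
  "deltas": [
    [0,0,-0.5,0,0,0,1],
    [0,0,-1,0,0,0,1],
    [0,0,-1,0,0,0,1],
    [0,0,-1,0,0,0,1],
    [0,0,-1,0,0,0,1],
    [0,0,-0.5,0,0,0,1],
    [0,0,0,0,0,-0.7,1],
    [0,0,0,0,0,-0.66,1],
    [0,0,0,0,0,0,1]
  ],
  "grip_force": 40
}}

```text
clock: 1.0
tcp_pos: [0.1479, 0.6071, 0.4309]
tool_rot: [-0.0, 0.024, 1.0, -0.0]
wrist_force: [-0.6, -0.5, -0.7]
width: -0.003
```

```bash
cat > go.py <<'E'
from h import *
from scipy.spatial.transform import Rotation as Ro
import sys
YAW=-0.0492; C=np.array([.5956,-.0067,0])
Rc=Ro.from_euler('z',YAW).as_matrix()
s=robot.sense(); q=s['tool_rot']; T=Ro.from_quat([q[1],q[2],q[3],q[0]]).as_matrix()
print('t',s['clock'],'tcp',s['tcp_pos'].round(4),'chest',((s['tcp_pos']-C)@Rc).round(4),'F',(s['wrist_force']@Rc).round(2),'w',s['width'])
print('tool axes in chest (cols)',(Rc.T@T).round(3).tolist(), 'j',s['joint_positions'].round(2))
if len(sys.argv)>1:
    t=np.array([float(a) for a in sys.argv[1:4]]); d=C+Rc@t-s['tcp_pos']; print('units',(T.T@d/.04).round(3), 'world', C+Rc@t)
E
python3 go.py -.19 -.045 .43
```

```text
t 1.0 tcp [0.1479 0.6071 0.4309] chest [-0.4774  0.5911  0.4309] F [-0.55 -0.55 -0.75] w -0.0029566907602932386
tool axes in chest (cols) [[-1.0, -0.002, -0.0], [-0.002, 1.0, -0.001], [0.0, -0.001, -1.0]] j [-1.22  0.44 -0.28  1.08  0.12  1.64  0.05]
units [ -7.158 -15.914   0.034] world [ 0.40361681 -0.04230132  0.43      ]
```

>>> {"op": "play_rows", "data": {
  "deltas": [
    [-0.3,-0.5,0,0,0,0,1],
    [-0.45,-0.9,0,0,0,0,1],
    [-0.45,-0.9,0,0,0,0,1],
    [-0.45,-0.9,0,0,0,0,1],
    [-0.45,-0.9,0,0,0,0,1],
    [-0.45,-0.9,0,0,0,0,1],
    [-0.45,-0.9,0,0,0,0,1],
    [-0.45,-0.9,0,0,0,0,1],
    [-0.45,-0.9,0,0,0,0,1],
    [-0.45,-0.9,0,0,0,0,1],
    [-0.45,-0.9,0,0,0,0,1],
    [0,0,0,0,0,0,1]
  ]
}}

```text
clock: 2.2
tcp_pos: [0.323, 0.2133, 0.4315]
tool_rot: [0.001, 0.03, 1.0, -0.001]
wrist_force: [0.4, 1.3, 0.1]
width: 0.005
```

```bash
python3 go.py -.19 -.045 .2
```

```text
t 2.2 tcp [0.323  0.2133 0.4315] chest [-0.2831  0.2063  0.4315] F [0.34 1.29 0.06] w 0.005477777155437697
tool axes in chest (cols) [[-1.0, 0.011, 0.001], [0.011, 1.0, -0.001], [-0.001, -0.001, -1.0]] j [-0.62  0.01 -0.03  1.64  0.    1.49  0.86]
units [-2.392 -6.249  5.797] world [ 0.40361681 -0.04230132  0.2       ]
```

>>> {"op": "play_rows", "data": {
  "deltas": [
    [-0.4,-0.7,0,0,0,0,1],
    [-0.4,-0.8,0,0,0,0,1],
    [-0.4,-0.8,0,0,0,0,1],
    [-0.4,-0.8,0,0,0,0,1],
    [-0.4,-0.8,0,0,0,0,1],
    [-0.4,-0.8,0,0,0,0,1],
    [0,-0.8,0.5,0,0,0,1],
    [0,-0.7,0.8,0,0,0,1],
    [0,0,0.9,0,0,0,1],
    [0,0,0.9,0,0,0,1],
    [0,0,0.9,0,0,0,1],
    [0,0,0,0,0,0,1]
  ]
}}

```text
clock: 3.4
tcp_pos: [0.4021, -0.0334, 0.2678]
tool_rot: [-0.004, 0.025, 1.0, -0.0]
wrist_force: [0.5, 0.1, -0.1]
width: -0.0
```

```bash
python3 go.py -.19 -.045 .04
```

```text
t 3.4 tcp [ 0.4021 -0.0334  0.2678] chest [-0.1919 -0.0361  0.2678] F [ 0.48  0.17 -0.14] w -0.00022362527263871488
tool axes in chest (cols) [[-1.0, 0.002, -0.008], [0.002, 1.0, -0.0], [0.008, -0.0, -1.0]] j [-0.24  0.13  0.3   1.97 -0.04  1.06  1.6 ]
units [-0.095 -0.219  5.695] world [ 0.40361681 -0.04230132  0.04      ]
```

>>> {"op": "play_rows", "data": {
  "deltas": [
    [0,-0.2,0.7,0,0,0,1],
    [0,0,0.9,0,0,0,1],
    [0,0,0.9,0,0,0,1],
    [0,0,0.9,0,0,0,1],
    [0,0,0.9,0,0,0,1],
    [0,0,0.9,0,0,0,1],
    [0,0,0.5,0,0,0,1],
    [0,0,0,0,0,0,1]
  ]
}}

```text
clock: 4.2
tcp_pos: [0.4047, -0.0415, 0.0422]
tool_rot: [-0.001, 0.025, 1.0, 0.0]
wrist_force: [0.2, 0.8, 0.8]
width: 0.003
```

```bash
python3 go.py -.112 -.045 .04
```

```text
t 4.2 tcp [ 0.4047 -0.0415  0.0422] chest [-0.1889 -0.0442  0.0422] F [0.15 0.84 0.8 ] w 0.0028724754300947595
tool axes in chest (cols) [[-1.0, 0.001, -0.003], [0.001, 1.0, 0.001], [0.003, 0.001, -1.0]] j [-0.09  0.49  0.19  2.29 -0.24  0.39  1.82]
units [-1.923 -0.019  0.051] world [ 0.48152242 -0.04613737  0.04      ]
```

>>> {"op": "play_rows", "data": {
  "deltas": [
    [-0.2,0,0,0,0,0,1],
    [-0.2,0,0,0,0,0,1],
    [-0.2,0,0,0,0,0,1],
    [-0.15,0,0,0,0,0,1],
    [-0.15,0,0,0,0,0,1],
    [-0.15,0,0,0,0,0,1],
    [-0.15,0,0,0,0,0,1],
    [-0.15,0,0,0,0,0,1],
    [-0.15,0,0,0,0,0,1],
    [-0.15,0,0,0,0,0,1],
    [-0.15,0,0,0,0,0,1]
  ]
}}

```text
clock: 5.3
tcp_pos: [0.4767, -0.0455, 0.0432]
tool_rot: [-0.0, 0.024, 1.0, 0.0]
wrist_force: [-1.5, 0.8, 0.8]
width: -0.001
```

```bash
python3 go.py -.102 -.045 .04
```

```text
t 5.3 tcp [ 0.4767 -0.0455  0.0432] chest [-0.1169 -0.0447  0.0432] F [-1.53  0.72  0.81] w -0.0006141580424496454
tool axes in chest (cols) [[-1.0, -0.0, -0.0], [-0.0, 1.0, 0.0], [0.0, 0.0, -1.0]] j [-0.1   0.55  0.21  2.11 -0.23  0.5   1.8 ]
units [-0.372 -0.009  0.08 ] world [ 0.49151032 -0.04662917  0.04      ]
```

>>> {"op": "play_rows", "data": {
  "deltas": [
    [-0.08,0,0,0,0,0,1],
    [-0.08,0,0,0,0,0,1],
    [-0.08,0,0,0,0,0,1],
    [-0.05,0,0,0,0,0,1]
  ]
}}

```text
clock: 5.7
tcp_pos: [0.4881, -0.0461, 0.0432]
tool_rot: [-0.0, 0.024, 1.0, 0.0]
wrist_force: [-2.2, 1.8, 0.2]
width: -0.002
```

>>> {"op": "play_rows", "data": {
  "deltas": [
    [-0.04,0,0,0,0,0,1],
    [-0.04,0,0,0,0,0,1]
  ]
}}

```text
clock: 5.9
tcp_pos: [0.4911, -0.0463, 0.0432]
tool_rot: [-0.0, 0.024, 1.0, 0.0]
wrist_force: [-1.6, 0.6, -0.2]
width: -0.003
```

>>> {"op": "play_rows", "data": {
  "deltas": [
    [-0.04,0,0,0,0,0,1],
    [-0.02,0,0,0,0,0,1]
  ]
}}

```text
clock: 6.1
tcp_pos: [0.4936, -0.0464, 0.0433]
tool_rot: [0.0, 0.024, 1.0, -0.0]
wrist_force: [-1.7, 1.3, -0.3]
width: -0.0
```

>>> {"op": "play_rows", "data": {
  "deltas": [
    [-0.03,0,0,0,0,0,1],
    [0,0,0,0,0,0,1]
  ]
}}

```text
clock: 6.3
tcp_pos: [0.4944, -0.0465, 0.0432]
tool_rot: [-0.0, 0.024, 1.0, 0.0]
wrist_force: [-2.6, 1.7, 1.1]
width: 0.004
```

>>> {"op": "play_rows", "data": {
  "deltas": [
    [-0.03,0,0,0,0,0,1],
    [0,0,0,0,0,0,1]
  ]
}}

```text
clock: 6.5
tcp_pos: [0.4944, -0.0465, 0.0432]
tool_rot: [-0.001, 0.025, 1.0, 0.0]
wrist_force: [-5.7, 0.3, 3.0]
width: 0.0
```

>>> {"op": "play_rows", "data": {
  "deltas": [
    [-0.04,0,0,0,0,0,1],
    [0,0,0,0,0,0,1]
  ]
}}

```text
clock: 6.7
tcp_pos: [0.4943, -0.0465, 0.043]
tool_rot: [-0.003, 0.025, 1.0, 0.0]
wrist_force: [-8.9, 1.8, 6.1]
width: -0.002
```

```bash
python3 - <<'E'
from h import *
im,d=save('top','top1'); a=im[135:290,155:375]; cv2.imwrite('pics/top1c.png',cv2.resize(a,None,fx=3.6,fy=3.6,interpolation=2))
E
python3 go.py -.19 .045 .04
```

```text
t 6.75 tcp [ 0.4943 -0.0465  0.043 ] chest [-0.0992 -0.0447  0.043 ] F [-9.75  0.74  6.5 ] w -0.0025231397418404777
tool axes in chest (cols) [[-1.0, 0.0, -0.006], [0.0, 1.0, 0.0], [0.006, 0.0, -1.0]] j [-0.1   0.57  0.21  2.06 -0.23  0.54  1.8 ]
units [2.27  2.243 0.089] world [0.40804302 0.04758978 0.04      ]
```

View pics/top1c.png

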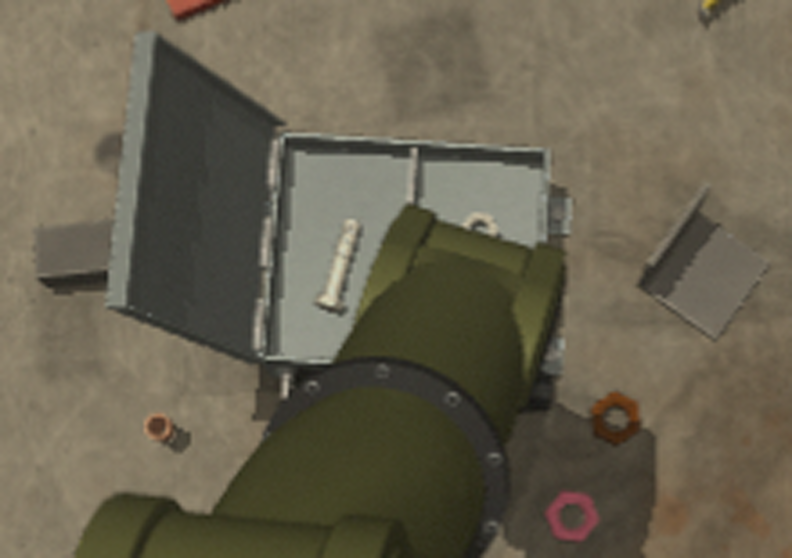

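The wrist and forearm hide the right drawer, and force and position show it at its stop. The lid is nearby, so I'll check how high the forearm is before going left.

Run:
```python
from h import *
D=np.load('pics/top1.npy'); Rc=np.array([[np.cos(-.0492),-np.sin(-.0492)],[np.sin(-.0492),np.cos(-.0492)]])
g=lambda l:np.array(l)/3.6+[155,135]
for uv in [(400,220),(365,300),(345,345),(285,410),(240,480),(200,510),(110,530),(450,300),(420,420),(555,280)]:
    p=dep('top',g([uv]),D)[0]; print(uv,p.round(3),((p[:2]-[.5956,-.0067])@Rc).round(3))
im,d=save('side','side1'); a=im[75:310,120:375]; cv2.imwrite('pics/side1c.png',cv2.resize(a,None,fx=2.5,fy=2.5,interpolation=2))
```

```text
(400, 220) [ 0.535 -0.014  0.442] [-0.06 -0.01]
(365, 300) [0.485 0.001 0.482] [-0.111  0.002]
(345, 345) [0.533 0.039 0.056] [-0.065  0.043]
(285, 410) [0.413 0.026 0.606] [-0.184  0.024]
(240, 480) [0.375 0.032 0.701] [-0.222  0.028]
(200, 510) [ 0.414  0.149 -0.   ] [-0.189  0.146]
(110, 530) [0.352 0.067 0.761] [-0.247  0.062]
(450, 300) [ 0.479 -0.042  0.517] [-0.115 -0.041]
(420, 420) [ 0.406 -0.032  0.642] [-0.188 -0.034]
(555, 280) [ 0.503 -0.094  0.451] [-0.088 -0.092]
```

View pics/side1c.png

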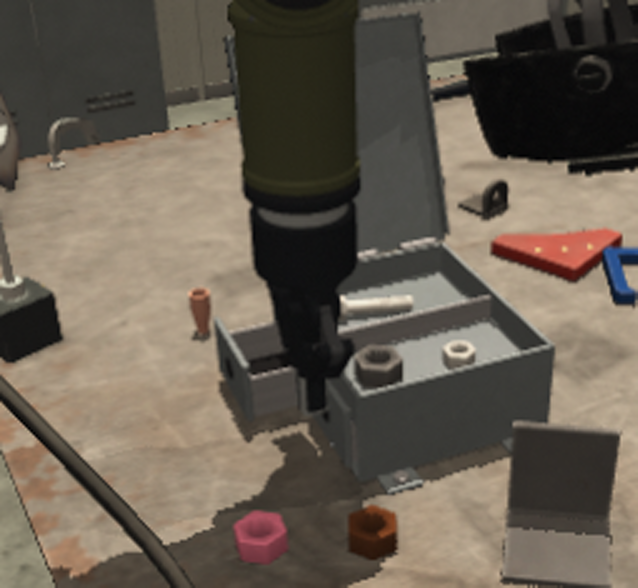

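The side view shows the right drawer front flush at (330,430). The wrist column is about 0.1 m across, so I'll push the left drawer at chest y 0.03 to stay clear of the lid.

>>> {"op": "play_rows", "data": {
  "deltas": [
    [0.2,0,0,0,0,0,1],
    [0.6,0,0,0,0,0,1],
    [0.8,0,0,0,0,0,1],
    [0.7,0,0,0,0,0,1],
    [0,0.6,0,0,0,0,1],
    [0,0.8,0,0,0,0,1],
    [0,0.5,0,0,0,0,1],
    [0,0,0,0,0,0,1]
  ]
}}

```text
clock: 7.6
tcp_pos: [0.4106, 0.0364, 0.0435]
tool_rot: [0.001, 0.022, 1.0, 0.001]
wrist_force: [-0.2, 0.1, 0.4]
width: 0.001
```

```bash
python3 go.py -.112 .03 .042
```

```text
t 7.6 tcp [0.4106 0.0364 0.0435] chest [-0.1869  0.0339  0.0435] F [-0.17  0.1   0.37] w 0.0012624478249958822
tool axes in chest (cols) [[-1.0, -0.005, 0.003], [-0.005, 1.0, 0.001], [-0.003, 0.001, -1.0]] j [-0.3   0.49  0.22  2.28 -0.27  0.39  1.67]
units [-1.872 -0.107  0.043] world [0.48521093 0.02877187 0.042     ]
```

>>> {"op": "play_rows", "data": {
  "deltas": [
    [-0.2,-0.1,0,0,0,0,1],
    [-0.2,0,0,0,0,0,1],
    [-0.2,0,0,0,0,0,1],
    [-0.15,0,0,0,0,0,1],
    [-0.15,0,0,0,0,0,1],
    [-0.15,0,0,0,0,0,1],
    [-0.15,0,0,0,0,0,1],
    [-0.15,0,0,0,0,0,1],
    [-0.15,0,0,0,0,0,1],
    [-0.15,0,0,0,0,0,1],
    [-0.15,0,0,0,0,0,1],
    [-0.1,0,0,0,0,0,1]
  ]
}}

```text
clock: 8.8
tcp_pos: [0.4857, 0.0261, 0.0432]
tool_rot: [0.0, 0.024, 1.0, -0.0]
wrist_force: [-2.2, -0.6, 0.2]
width: 0.004
```

>>> {"op": "play_rows", "data": {
  "deltas": [
    [-0.07,0,0,0,0,0,1],
    [-0.07,0,0,0,0,0,1]
  ]
}}

```text
clock: 9.0
tcp_pos: [0.4908, 0.0258, 0.0433]
tool_rot: [-0.0, 0.024, 1.0, 0.0]
wrist_force: [-2.4, -1.4, -0.0]
width: -0.0
```

```bash
python3 go.py -.0991 .03 .042
```

```text
t 9.0 tcp [0.4908 0.0258 0.0433] chest [-0.1063  0.0273  0.0433] F [-2.35 -1.52 -0.  ] w -2.5462614269918495e-05
tool axes in chest (cols) [[-1.0, -0.0, -0.0], [-0.0, 1.0, 0.0], [0.0, 0.0, -1.0]] j [-0.26  0.57  0.23  2.08 -0.25  0.52  1.68]
units [-0.18   0.066  0.032] world [0.49809532 0.02813745 0.042     ]
```

>>> {"op": "play_rows", "data": {
  "deltas": [
    [-0.06,0,0,0,0,0,1],
    [-0.06,0,0,0,0,0,1]
  ]
}}

```text
clock: 9.2
tcp_pos: [0.4955, 0.0256, 0.0433]
tool_rot: [-0.0, 0.024, 1.0, 0.0]
wrist_force: [-2.3, -0.3, -0.5]
width: 0.001
```

>>> {"op": "play_rows", "data": {
  "deltas": [
    [-0.04,0,0,0,0,0,1],
    [-0.02,0,0,0,0,0,1]
  ]
}}

```text
clock: 9.4
tcp_pos: [0.4978, 0.0255, 0.0433]
tool_rot: [-0.0, 0.024, 1.0, 0.0]
wrist_force: [-3.1, 0.4, 1.2]
width: 0.0
```

>>> {"op": "play_rows", "data": {
  "deltas": [
    [-0.03,0,0,0,0,0,1],
    [0,0,0,0,0,0,1]
  ]
}}

```text
clock: 9.6
tcp_pos: [0.4978, 0.0256, 0.0432]
tool_rot: [-0.001, 0.024, 1.0, 0.0]
wrist_force: [-5.8, -0.7, 3.1]
width: 0.001
```

>>> {"op": "play_rows", "data": {
  "deltas": [
    [-0.03,0,0,0,0,0,1],
    [0,0,0,0,0,0,1]
  ]
}}

```text
clock: 9.8
tcp_pos: [0.4978, 0.0255, 0.0431]
tool_rot: [-0.002, 0.024, 1.0, 0.0]
wrist_force: [-7.5, -1.1, 5.4]
width: -0.001
```

>>> {"op": "play_rows", "data": {
  "deltas": [
    [0.2,0,0,0,0,0,1],
    [0.6,0,0,0,0,0,1],
    [0.8,0,0,0,0,0,1],
    [0.6,0,-0.5,0,0,0,1],
    [0.4,0,-0.8,0,0,0,1],
    [0,0,-0.9,0,0,0,1],
    [0,0,-0.9,0,0,0,1],
    [0,0,-0.9,0,0,0,1],
    [0,0,-0.9,0,0,0,1],
    [0,0,-0.9,0,0,0,1],
    [0,0,-0.9,0,0,0,1],
    [0,0,-0.9,0,0,0,1]
  ]
}}

```text
clock: 11.0
tcp_pos: [0.3964, 0.0304, 0.3493]
tool_rot: [0.001, 0.024, 1.0, 0.0]
wrist_force: [0.7, 0.0, 0.9]
width: 0.0
```

```bash
python3 - <<'E'
from h import *
im,d=save('top','top2'); A=cv2.resize(im[135:290,155:375],None,fx=2.6,fy=2.6,interpolation=2)
im,d=save('side','side2'); cv2.imwrite('pics/top2c.png',A);cv2.imwrite('pics/side2c.png',cv2.resize(im[75:310,120:375],None,fx=2.5,fy=2.5,interpolation=2))
E
python3 go.py 0 .215 .38
```

```text
t 11.1 tcp [0.3987 0.0305 0.3517] chest [-0.1985  0.0274  0.3517] F [-0.42 -0.19 -0.42] w 0.002045350737833456
tool axes in chest (cols) [[-1.0, -0.0, 0.01], [-0.0, 1.0, 0.003], [-0.01, 0.003, -1.0]] j [-0.49  0.05  0.38  1.82 -0.02  1.27  1.42]
units [-4.968  4.69  -0.646] world [0.60617373 0.20803983 0.38      ]
```

View pics/side2c.png

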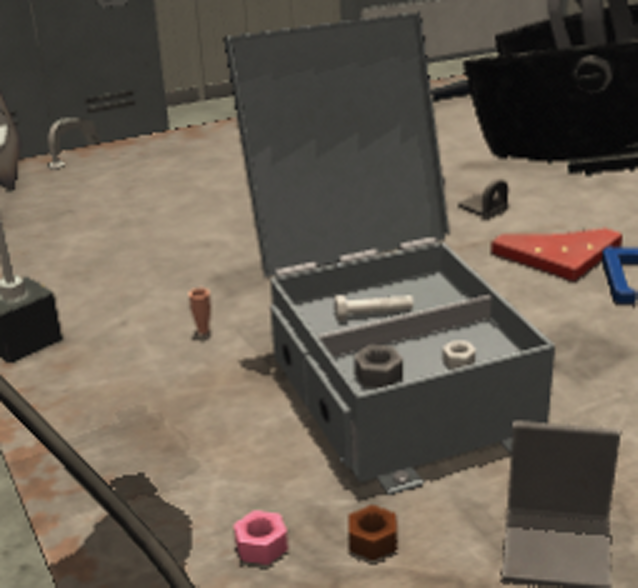

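View pics/top2c.png

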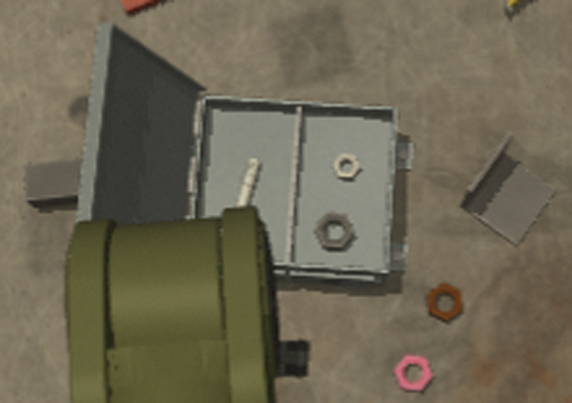

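Both drawer fronts are flush and level with each other, and nothing else has moved. Now I'll take the hand over to the outside of the lid.

>>> {"op": "play_rows", "data": {
  "deltas": [
    [0,0.3,-0.6,0,0,0,1],
    [-0.3,0.5,-0.3,0,0,0,1],
    [-0.6,0.6,0,0,0,0,1],
    [-0.7,0.6,0,0,0,0,1],
    [-0.7,0.6,0,0,0,0,1],
    [-0.7,0.6,0,0,0,0,1],
    [-0.7,0.6,0,0,0,0,1],
    [-0.7,0.5,0,0,0,0,1],
    [-0.5,0.3,0,0,0,0,1],
    [0,0,0,0,0,0,1]
  ]
}}

```text
clock: 12.1
tcp_pos: [0.6029, 0.2066, 0.3804]
tool_rot: [-0.001, 0.024, 1.0, -0.0]
wrist_force: [0.1, -0.1, 0.1]
width: -0.004
```

```bash
python3 go.py 0 .207 .256
```

```text
t 12.1 tcp [0.6029 0.2066 0.3804] chest [-0.0032  0.2134  0.3804] F [ 0.06 -0.13  0.11] w -0.0037953557162232407
tool axes in chest (cols) [[-1.0, -0.002, -0.001], [-0.002, 1.0, -0.001], [0.001, -0.001, -1.0]] j [-0.54  0.47  0.31  1.17 -0.14  1.52  1.27]
units [-0.085 -0.158  3.111] world [0.60578029 0.20004951 0.256     ]
```

>>> {"op": "play_rows", "data": {
  "deltas": [
    [0,0,0.6,0,0,0,1],
    [0,0,0.8,0,0,0,1],
    [0,0,0.8,0,0,0,1],
    [0,0,0.6,0,0,0,1],
    [0,0,0.3,0,0,0,1],
    [0,0,0,0,0,0,1]
  ]
}}

```text
clock: 12.7
tcp_pos: [0.6001, 0.2041, 0.2579]
tool_rot: [-0.001, 0.025, 1.0, -0.0]
wrist_force: [-0.4, -0.8, 0.2]
width: 0.001
```

>>> {"op": "play_rows", "data": {
  "deltas": [
    [0,-0.2,0,0,0,0,1],
    [0,-0.2,0,0,0,0,1],
    [0,-0.2,0,0,0,0,1],
    [0,-0.15,0,0,0,0,1],
    [0,-0.15,0,0,0,0,1]
  ]
}}

```text
clock: 13.2
tcp_pos: [0.5997, 0.1687, 0.2601]
tool_rot: [0.001, 0.024, 1.0, 0.001]
wrist_force: [1.0, 2.6, 1.4]
width: 0.001
```

```bash
python3 go.py 0 .12 .256
```

```text
t 13.2 tcp [0.5997 0.1687 0.2601] chest [-0.0045  0.1754  0.2601] F [0.82 2.66 1.39] w 0.0007790306673500373
tool axes in chest (cols) [[-1.0, -0.001, 0.002], [-0.001, 1.0, 0.002], [-0.002, 0.002, -1.0]] j [-0.49  0.49  0.3   1.47 -0.15  1.2   1.35]
units [-0.112 -1.385  0.102] world [0.60150162 0.11315479 0.256     ]
```

>>> {"op": "play_rows", "data": {
  "deltas": [
    [0,-0.2,0,0,0,0,1],
    [0,-0.2,0,0,0,0,1],
    [0,-0.2,0,0,0,0,1],
    [0,-0.2,0,0,0,0,1],
    [0,-0.2,0,0,0,0,1],
    [0,-0.2,0,0,0,0,1],
    [0,-0.2,0,0,0,0,1]
  ]
}}

```text
clock: 13.9
tcp_pos: [0.5965, 0.1119, 0.2592]
tool_rot: [-0.0, 0.025, 1.0, -0.0]
wrist_force: [0.5, 1.9, 1.5]
width: -0.0
```

>>> {"op": "play_rows", "data": {
  "deltas": [
    [0,-0.24,0,0,0,0,1],
    [0,-0.24,0,0,0,0,1],
    [0,-0.24,0.03,0,0,0,1],
    [0,-0.24,0.04,0,0,0,1],
    [0,-0.24,0.06,0,0,0,1]
  ]
}}

```text
clock: 14.4
tcp_pos: [0.5941, 0.0638, 0.2539]
tool_rot: [-0.0, 0.025, 1.0, -0.0]
wrist_force: [-0.6, 1.9, 0.1]
width: 0.001
```

```bash
python3 go.py 0 .0217 .2371
python3 - <<'E'
from h import *
im,d=save('side','side3'); cv2.imwrite('pics/side3c.png',cv2.resize(im[35:310,120:375],None,fx=2.1,fy=2.1,interpolation=2))
E
```

```text
t 14.4 tcp [0.5941 0.0638 0.2539] chest [-0.005   0.0704  0.2539] F [-0.65  1.82  0.11] w 0.0010887763292579415
tool axes in chest (cols) [[-1.0, -0.0, -0.0], [-0.0, 1.0, -0.0], [0.0, -0.0, -1.0]] j [-0.35  0.46  0.31  1.54 -0.15  1.16  1.52]
units [-0.125 -1.217  0.421] world [0.59666721 0.01497374 0.2371    ]
```

View pics/side3c.png

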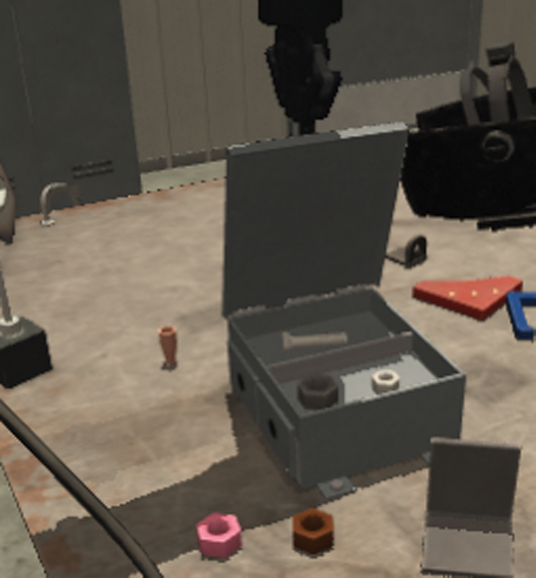

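The lid has passed upright, with the fingertips against its outer face. I'll carry on round the arc.

>>> {"op": "play_rows", "data": {
  "deltas": [
    [0,-0.26,0.05,0,0,0,1],
    [0,-0.25,0.07,0,0,0,1],
    [0,-0.24,0.09,0,0,0,1],
    [0,-0.24,0.1,0,0,0,1],
    [0,-0.23,0.11,0,0,0,1],
    [0,-0.23,0.14,0,0,0,1],
    [0,-0.22,0.16,0,0,0,1],
    [0,-0.2,0.17,0,0,0,1],
    [0,-0.2,0.19,0,0,0,1],
    [0,-0.18,0.21,0,0,0,1]
  ]
}}

```text
clock: 15.45
tcp_pos: [0.5899, -0.0262, 0.202]
tool_rot: [0.0, 0.025, 1.0, -0.0]
wrist_force: [-0.1, -0.1, 2.2]
width: -0.004
```

```bash
python3 go.py 0 -.0481 .1569
python3 - <<'E'
from h import *
im,d=save('side','side4'); cv2.imwrite('pics/side4c.png',cv2.resize(im[35:310,120:375],None,fx=2.1,fy=2.1,interpolation=2))
E
```

```text
t 15.45 tcp [ 0.5899 -0.0262  0.202 ] chest [-0.0047 -0.0198  0.202 ] F [-0.05 -0.06  2.18] w -0.0036038741245102072
tool axes in chest (cols) [[-1.0, 0.0, 0.0], [0.0, 1.0, -0.0], [-0.0, -0.0, -1.0]] j [-0.2   0.49  0.31  1.64 -0.17  1.03  1.69]
units [-0.117 -0.707  1.128] world [ 0.59323443 -0.0547418   0.1569    ]
```

View pics/side4c.png

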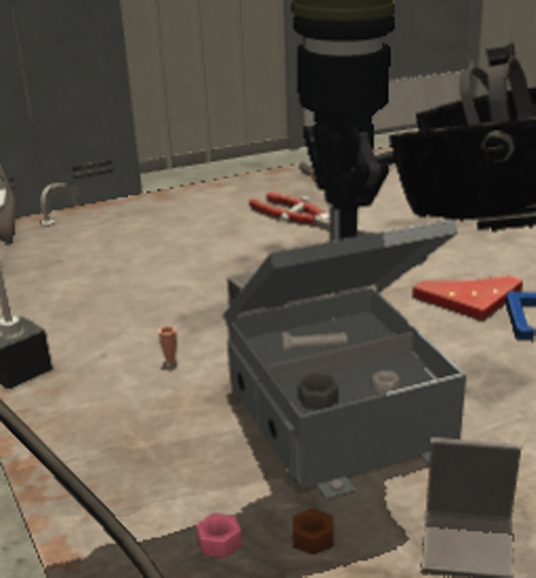

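>>> {"op": "play_rows", "data": {
  "deltas": [
    [0,-0.17,0.21,0,0,0,1],
    [0,-0.15,0.22,0,0,0,1],
    [0,-0.14,0.23,0,0,0,1],
    [0,-0.13,0.23,0,0,0,1],
    [0,-0.12,0.24,0,0,0,1],
    [0,-0.1,0.22,0,0,0,1],
    [0,-0.07,0.22,0,0,0,1],
    [0,-0.06,0.21,0,0,0,1],
    [0,-0.05,0.2,0,0,0,1],
    [0,-0.04,0.2,0,0,0,1],
    [0,-0.04,0.2,0,0,0,1],
    [0,0,0.1,0,0,0,1]
  ]
}}

```text
clock: 16.7
tcp_pos: [0.5874, -0.0679, 0.1023]
tool_rot: [-0.0, 0.025, 1.0, 0.0]
wrist_force: [0.0, -0.2, 2.0]
width: -0.0
```

```bash
python3 go.py 0 -.0635 .087
```

```text
t 16.7 tcp [ 0.5874 -0.0679  0.1023] chest [-0.0052 -0.0616  0.1023] F [ 0.03 -0.23  1.95] w -0.00047552262657675823
tool axes in chest (cols) [[-1.0, -0.0, -0.001], [-0.0, 1.0, -0.0], [0.001, -0.0, -1.0]] j [-0.1   0.6   0.28  1.76 -0.21  0.81  1.8 ]
units [-0.13  -0.048  0.383] world [ 0.59247706 -0.07012316  0.087     ]
```

>>> {"op": "play_rows", "data": {
  "deltas": [
    [0,0,0.1,0,0,0,1],
    [0,0,0.1,0,0,0,1],
    [0,0,0.06,0,0,0,1],
    [0,0,0.04,0,0,0,1]
  ]
}}

```text
clock: 17.1
tcp_pos: [0.5878, -0.0679, 0.0912]
tool_rot: [0.0, 0.024, 1.0, -0.0]
wrist_force: [-0.5, -1.3, 0.2]
width: 0.002
```

>>> {"op": "play_rows", "data": {
  "deltas": [
    [0,0,0.04,0,0,0,1],
    [0,0,0,0,0,0,1]
  ]
}}

```text
clock: 17.3
tcp_pos: [0.5877, -0.0677, 0.0896]
tool_rot: [-0.0, 0.024, 1.0, 0.0]
wrist_force: [0.2, -0.1, 0.9]
width: 0.003
```

>>> {"op": "play_rows", "data": {
  "deltas": [
    [0,0,0.04,0,0,0,1],
    [0,0,0,0,0,0,1]
  ]
}}

```text
clock: 17.5
tcp_pos: [0.5878, -0.0678, 0.088]
tool_rot: [0.0, 0.024, 1.0, 0.0]
wrist_force: [-0.0, 0.0, -0.8]
width: -0.004
```

>>> {"op": "play_rows", "data": {
  "deltas": [
    [0,0,0.03,0,0,0,1],
    [0,0,0,0,0,0,1]
  ]
}}

```text
clock: 17.7
tcp_pos: [0.5878, -0.0678, 0.0871]
tool_rot: [0.0, 0.024, 1.0, 0.0]
wrist_force: [-0.8, -0.1, 2.5]
width: 0.002
```

>>> {"op": "play_rows", "data": {
  "deltas": [
    [0,0,0.03,0,0,0,1],
    [0,0,0,0,0,0,1]
  ]
}}

```text
clock: 17.9
tcp_pos: [0.5879, -0.0678, 0.087]
tool_rot: [0.001, 0.024, 1.0, 0.0]
wrist_force: [-3.5, 1.7, 14.0]
width: 0.002
```

>>> {"op": "play_rows", "data": {
  "deltas": [
    [0,0,0.03,0,0,0,1],
    [0,0,0,0,0,0,1]
  ]
}}

```text
clock: 18.1
tcp_pos: [0.5879, -0.0678, 0.0869]
tool_rot: [0.001, 0.025, 1.0, 0.0]
wrist_force: [-7.0, 2.0, 23.1]
width: 0.0
```

The lid is at its stop, 0.087 high as specified. I'll lift off and look.

>>> {"op": "play_rows", "data": {
  "deltas": [
    [0,0,-0.2,0,0,0,1],
    [0,0,-0.6,0,0,0,1],
    [0,0,-0.9,0,0,0,1],
    [0,0,-0.9,0,0,0,1],
    [0,0,-0.9,0,0,0,1],
    [0.5,0,-0.8,0,0,0,1],
    [0.8,0,-0.6,0,0,0,1],
    [0.9,0,-0.4,0,0,0,1],
    [0.9,0,0,0,0,0,1],
    [0.9,0,0,0,0,0,1],
    [0.4,0,0,0,0,0,1],
    [0,0,0,0,0,0,1]
  ]
}}

```text
clock: 19.3
tcp_pos: [0.4099, -0.0593, 0.2969]
tool_rot: [0.0, 0.025, 1.0, 0.0]
wrist_force: [0.9, 0.1, 0.4]
width: -0.002
```

```bash
python3 go.py
python3 - <<'E'
from h import *
im,d=save('top','top5'); cv2.imwrite('pics/top5c.png',cv2.resize(im[135:290,155:375],None,fx=2.6,fy=2.6,interpolation=2))
im,e=save('side','side5'); cv2.imwrite('pics/side5c.png',cv2.resize(im[75:310,120:375],None,fx=2.5,fy=2.5,interpolation=2))
Rc=np.array([[np.cos(-.0492),-np.sin(-.0492)],[np.sin(-.0492),np.cos(-.0492)]])
for n,D in(('side',e),('top',d)):
    for y in(-.08,-.04,0,.04,.08):
        p=np.r_[[.5956,-.0067]+Rc@[.04,y],.087]; uv=proj(n,p); print(n,y,dep(n,uv.round(),D).round(4))
E
```

```text
t 19.3 tcp [ 0.4099 -0.0593  0.2969] chest [-0.1829 -0.0617  0.2969] F [0.87 0.14 0.43] w -0.002142491461854889
tool axes in chest (cols) [[-1.0, 0.0, 0.0], [0.0, 1.0, 0.001], [-0.0, 0.001, -1.0]] j [-0.22  0.12  0.35  1.89 -0.05  1.13  1.67]
side -0.08 [[ 0.6309 -0.0907  0.0874]]
side -0.04 [[ 0.6319 -0.0501  0.0883]]
side 0 [[ 0.6359 -0.0101  0.088 ]]
side 0.04 [[0.6352 0.0284 0.0886]]
side 0.08 [[0.6404 0.0712 0.087 ]]
top -0.08 [[ 0.6307 -0.0877  0.0936]]
top -0.04 [[ 0.6343 -0.0488  0.0872]]
top 0 [[ 0.6355 -0.0097  0.0904]]
top 0.04 [[0.6395 0.0326 0.0824]]
top 0.08 [[0.6414 0.072  0.0831]]
```

View pics/side5c.png

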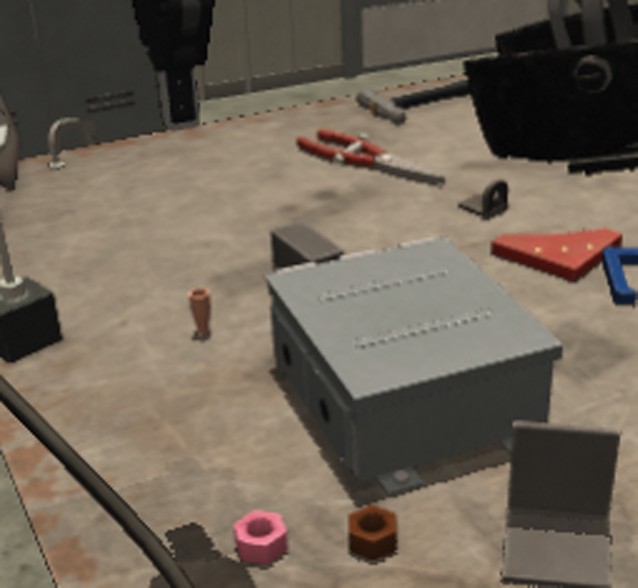

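View pics/top5c.png

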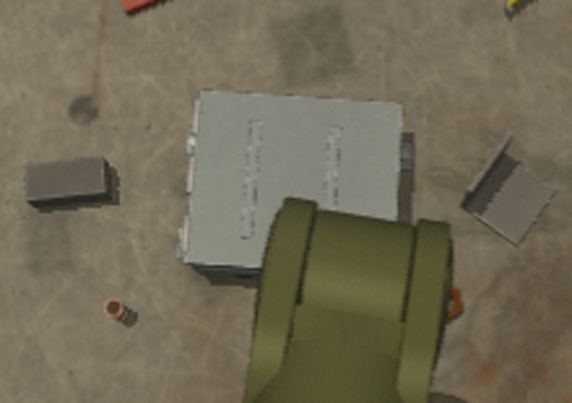

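The side view shows the lid flat at z about 0.087–0.088, both drawer fronts flush, and the cup, tube and angle where they were. The robot is touching nothing, so I'm handing in.

```bash
python3 -c "
from cell import robot
print(robot.close_job())"
```

```text
the job is handed in; nothing more can be done
None
```

The chest is closed: I pushed the right drawer home, then the left, and only then swung the lid over and pressed it shut. I handed the job in at about 19.4 s with the robot touching nothing.

- **Drawers:** each ran at about 2–3 N to a dead stop at the same depth, with 8–10 N at the end. A picture taken before I touched the lid shows both fronts flush.
- **Lid:** it swung at about 2–3 N and stopped with the fingertips at z = 0.087, the shut height given. I then pressed it with about 23 N. The side camera reads 0.087–0.089 across the lid. The top camera is noisier, at 0.082–0.094.
- **Things around the chest:** the cup, the tube and the angle look unmoved in the last pictures. The nuts and bolt were not touched.
- **One disagreement:** the drawer stops came about 3 mm deeper than my estimate from the cameras. I put that down to calibration and finger thickness.

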